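# Find the left-hand-threaded pepper mill by feel and take its cap off

### The job

Two look-alike grey mills stand on the table; the pepper mill is the one whose cap has a left-hand thread, so feel the caps gently both ways, with just a slight turn, to learn which it is. Unscrew the pepper mill's cap, lift it off and set it down gently, upright, well on the wooden trivet. Never force a cap so hard against its stop that the mill is wrenched round in its foot, leave the other mill closed, and leave everything else where it is.

Things in the scene. Friction and masses are not known exactly. Their poses are not given: they have to be found in the camera images.
- stand_a: Round weighted oak foot of one grey mill, 90 mm across, 14 mm high, fixed to the table. Origin at the centre of its underside on the table, z up; x and y turn with the foot. In its mill, ledges hold the cap down until it is turned about 1.05 rad loose; an end stop follows at 1.35 rad plus play. Past 1.1 rad the cap lifts straight out; raised 30 mm it is clear.
- mill_a: Grey plastic mill standing upright in stand_a, same axis. Origin on the axis 14 mm above the table, z up, x along the foot's x when untwisted. Rubber in the foot lets it twist about the vertical only, 1 rad per 4 N m, and springs back; past 0.22 rad (0.9 N m) it is being wrenched.
- cap_a: Loose twist cap of mill_a, same grey plastic, about 60 g. Origin at the centre of its underside, z up; screwed home at the start, origin 86 mm above the table, x along the foot's x. A knob (see knob_a) on a 19 mm square stem with two lugs at its foot (34 mm across in y, 12 mm wide) that reach 19 mm down into the mill; taken off, it stands on this stem.
- knob_a (a point): Centre of the round ribbed knob of cap_a, 35 mm above the cap's origin: 54 mm across, from 14 mm below to 14 mm above this point, with a 3 mm dome on top. At the start it sits 2 mm above the mill's rim.
- mark_a (a point): Unmarked point on the knob of cap_a, 24 mm from its axis along the cap's +x, 35 mm above the cap's origin; shows how far the cap is turned.
- rim_a (a point): Centre of mill_a's rim, 47 mm across, 105 mm above the table. Its thread is hidden: of mills a and b one is right-hand (loosens counter-clockwise seen from above), one left-hand (loosens clockwise); they swap places at random. 0.07 rad free play each way, then: tightening meets a stop at once; loosening gives at 0.2 N m, turns at that friction and rises 2.2 mm per rad.
- stand_b: Round weighted oak foot of one grey mill, 90 mm across, 14 mm high, fixed to the table. Origin at the centre of its underside on the table, z up; x and y turn with the foot. In its mill, ledges hold the cap down until it is turned about 1.05 rad loose; an end stop follows at 1.35 rad plus play. Past 1.1 rad the cap lifts straight out; raised 30 mm it is clear.
- mill_b: Grey plastic mill standing upright in stand_b, same axis. Origin on the axis 14 mm above the table, z up, x along the foot's x when untwisted. Rubber in the foot lets it twist about the vertical only, 1 rad per 4 N m, and springs back; past 0.22 rad (0.9 N m) it is being wrenched.
- cap_b: Loose twist cap of mill_b, same grey plastic, about 60 g. Origin at the centre of its underside, z up; screwed home at the start, origin 86 mm above the table, x along the foot's x. A knob (see knob_b) on a 19 mm square stem with two lugs at its foot (34 mm across in y, 12 mm wide) that reach 19 mm down into the mill; taken off, it stands on this stem.
- knob_b (a point): Centre of the round ribbed knob of cap_b, 35 mm above the cap's origin: 54 mm across, from 14 mm below to 14 mm above this point, with a 3 mm dome on top. At the start it sits 2 mm above the mill's rim.
- mark_b (a point): Unmarked point on the knob of cap_b, 24 mm from its axis along the cap's +x, 35 mm above the cap's origin; shows how far the cap is turned.
- rim_b (a point): Centre of mill_b's rim, 47 mm across, 105 mm above the table. Its thread is hidden: of mills a and b one is right-hand (loosens counter-clockwise seen from above), one left-hand (loosens clockwise); they swap places at random. 0.07 rad free play each way, then: tightening meets a stop at once; loosening gives at 0.2 N m, turns at that friction and rises 2.2 mm per rad.
- trivet: Round wooden trivet, a flat disc 160 mm across, 12 mm thick, fixed on the table. Origin at the centre of its underside; top face 12 mm above it.
- dinner_plate: stoneware dinner plate, 260 mm across; leave it alone. Origin at the centre of its underside.
- fork: steel fork lying flat, 4 mm thick; leave it alone. Origin at the centre of its underside.
- tumbler: clear glass tumbler, 74 mm across, 95 mm high; leave it alone. Origin at the centre of its underside.
- bowls: stack of three porcelain bowls, 140 mm across, 87 mm high; leave it alone. Origin at the centre of its underside.
- candle_holder: brass candle holder, 72 mm across, 60 mm high; leave it alone. Origin at the centre of its underside.
- salt_dish: small clay dish, 64 mm across, 26 mm high; leave it alone. Origin at the centre of its underside.
- spoon: steel spoon, 160 mm long; leave it alone. Origin at the centre of its underside.
Not all that is in view belongs to the job. What is shaped like the cap_b but red is not meant.

How it is judged:
On the way, in this order (a step that is already met when the one before it is completed fails the run):
1. a cap is unscrewed clockwise (turned past about 0.9 rad) while still sitting in its mill (((y of mark_a in the frame of stand_a below -0.0188 m and horizontal distance between cap_a and stand_a below 0.01 m and z of cap_a in the frame of stand_a below 0.096 m) or (y of mark_b in the frame of stand_b below -0.0188 m and horizontal distance between cap_b and stand_b below 0.01 m and z of cap_b in the frame of stand_b below 0.096 m))), for 0.05 s.
2. the cap is lifted clear of the mill ((z of cap_a in the frame of stand_a above 0.11 m or z of cap_b in the frame of stand_b above 0.11 m)), for 0.1 s.
At the end, for the whole second after the job is handed in: The cap with the left-hand thread stands upright (within 0.12 rad) and at rest on the trivet, its centre within 60 mm of the trivet's centre; the other cap is still in its mill, less than 0.6 rad from its starting turn and not lifted (((horizontal distance between cap_a and trivet below 0.06 m and z of cap_a in the frame of trivet between 0.009 and 0.016 m and angle between cap_a's own z axis and vertical below 0.12 rad and linear speed of cap_a below 0.03 m/s and angle between the x axis of cap_b and the x axis of stand_b, either way round below 0.6 rad and horizontal distance between cap_b and stand_b below 0.01 m and z of cap_b in the frame of stand_b between 0.08 and 0.09 m) or (horizontal distance between cap_b and trivet below 0.06 m and z of cap_b in the frame of trivet between 0.009 and 0.016 m and angle between cap_b's own z axis and vertical below 0.12 rad and linear speed of cap_b below 0.03 m/s and angle between the x axis of cap_a and the x axis of stand_a, either way round below 0.6 rad and horizontal distance between cap_a and stand_a below 0.01 m and z of cap_a in the frame of stand_a between 0.08 and 0.09 m))); the robot touches nothing.
It fails at once if a mill is wrenched in its foot (twisted more than 0.22 rad) (angle between the x axis of mill_a and the x axis of stand_a, either way round above 0.22 rad or angle between the x axis of mill_b and the x axis of stand_b, either way round above 0.22 rad).
It fails at once if a cap with an ordinary thread is unscrewed (in its mill, turned counter-clockwise by more than about 0.6 rad) ((y of mark_a in the frame of stand_a above 0.0136 m and horizontal distance between cap_a and stand_a below 0.02 m and z of cap_a in the frame of stand_a between 0.08 and 0.1 m) or (y of mark_b in the frame of stand_b above 0.0136 m and horizontal distance between cap_b and stand_b below 0.02 m and z of cap_b in the frame of stand_b between 0.08 and 0.1 m)).
It fails at once if a cap is let fall instead of set down ((contact force between cap_a and the fingers below 0.05 N and linear speed of cap_a above 0.5 m/s) or (contact force between cap_b and the fingers below 0.05 N and linear speed of cap_b above 0.5 m/s)).
It fails at once if a bystander is moved more than 20 mm (distance of any of dinner_plate, fork, tumbler, bowls, candle_holder, salt_dish, spoon from where it was at the start of the episode above 0.02 m).
It also fails if it takes over 72 s, if anything falls off the work surface, if the arm or the gripper's body presses on something with over 40 N, if the wrist force passes 120 N, or if a joint passes its speed limit or range.

### The arm

A 7-joint arm with a two-finger parallel gripper is mounted at the origin on the work surface. World frame = base frame: x ahead of the robot, y to its left, z up, the work surface at z = 0. Lengths are in m, angles in rad, forces in N, time in s.
With the tool pointing down it reaches from about 0.4 to 0.85 m from the base axis. Payload 10.4 kg.
Tool frame: the origin (TCP) lies at the very end of the fingers, on their centre line; the grasp point (between the pads) lies 19 mm behind it; z points along the fingers, y is the line along which they close (so a half turn about z gives the same grasp; the last joint's range is limited). The gripper opens to 85 mm and grips with 20 to 120 N. Pads are 22 mm wide; open, the fingers measure 114 mm over their backs; the gripper's body (76 mm by 85 mm) begins 54 mm behind the grasp point. The pads swing forward as they close: fully open they stand 13 mm farther back than shut.
Start: joints at [-1.348, 0.332, -0.065, 1.46, 0.022, 1.35, -0.088], TCP at [0.152, 0.606, 0.231] pointing down, gripper open.
Joint ranges: [-2.6, 2.6], [-0.5, 2.12], [-1.47, 1.34], [0.16, 2.42], [-1.27, 4.41], [0.06, 2.06], [-2.6, 2.6]. Speed limits (rad/s): [2.22, 2.22, 2.79, 2.79, 3.14, 3.14, 3.14].

### API

Orientations are given as a unit quaternion [x, y, z, w].
In Python, from workcell import * gives the robot as it stands.
- The arm moves only by the tool step_arm, never from a script. Its argument "commands" is one flat list of numbers, 7 for each row, row after row: the finger opening in mm, from 0 to 85.4, then the shift along the world's x, y, z as a fraction of full scale, then the turn, a rotation vector about the world's x, y, z as a fraction of full scale. A call has exactly 10 rows; each row is the pose to reach, as a shift and turn from the pose commanded when the call began, turning the shorter way round; what a row does not reach only later rows make up. Full scale, the value 1, is 0.6 m for a shift and pi rad for a turn. A row lasts 1/8 s, in which the tool goes at most 62.5 mm and 10.7 degrees, less where a joint would pass 70% of its speed; a pose out of reach is approached as far as the arm can. A call with a number of a shift or a turn outside -1 to 1 is refused whole. A call with a gripper value outside its range is refused whole. The fingers move at their own pace and stop on an object; "squeeze" is the grip in N (left out, the last holds). Time passes only in rows, so rows that repeat a pose let the fingers close, or fill a call up. It gives the time, the measured TCP pose, the force, the opening and the grip force at its end, in the units of the state.
- get_obs(): the state, without advancing time (a new reading comes with each control period).
- camera(name): name is "side" or "top" or "wrist"; returns the picture (420x560x3 uint8, red, green, blue); there is no depth.
- camera_params(name): a dict with "mtx" (3x3 intrinsics, pixels), "dist" ([k1, k2, p1, p2, k3] as OpenCV has them; the pictures are not rectified), "extrinsics" (4x4, takes a point from world to camera coordinates); the wrist camera has in their place "tool_from_camera" (4x4, takes a point from camera to tool coordinates, whose origin is the TCP and whose axes are the flange's). Camera axes: x right, y down, z forward; pixel columns grow to the right and rows downward; lengths in m; the calibration is good to about 2 mm. A picture is of the moment at which its call begins: read the wrist's pose just before it. camera_params takes no time and is no camera call.
- hand_in(): hands the job in; it is judged then, once.
The state is a dict: "clock": time; "joint_pos": joint angles; "joint_velocities": joint speeds; "tau": joint torques, N m; "position": TCP position; "ee_rot": TCP orientation; "ft_force": force on the tool from outside, world axes, zero at the start; "torque": the same for the moment, N m; "grip_width": opening from 0.0 (shut) to 1.0 (fully open); "grasp_force": force on a finger pad.
Only numpy, scipy, OpenCV 4.12 (cv2) and the standard library are available. Lean on these libraries where they do the work, as an engineer would, in place of code of your own. Each camera call takes 0.05 s, during which the arm holds its last target. There are 200 camera calls.

## Working session

There is one attempt and no reset: what is moved stays moved. The work goes in short steps, Python scripts to look and compute and a tool call to move; the robot and the scene stay as the last step left them, time stands still between calls to the robot, and variables do not carry over. Pictures are saved under pics/ and viewed, at most 10 in all, crops included, and the job is handed in when it is done.

Besides the shell and the picture viewer there is one more tool, called after ">>>" in YAML: its name, and indented under it one key for each argument. step_arm: Moves the arm, as the interface text tells. Its arguments: {"type":"object","properties":{"commands":{"type":"array","items":{"type":"number"}},"squeeze":{"type":"number"}},"required":["commands"]}

```bash
mkdir -p pics
python3 - <<'E'
from workcell import *
import cv2,numpy as np
o=get_obs();print({k:np.round(o[k],3).tolist() for k in o})
for n in("top","side"):
    im=camera(n);cv2.imwrite(f"pics/{n}0.png",im[:,:,::-1]);p=camera_params(n);print(n,p)
E
```

```text
{'clock': 0.0, 'joint_pos': [-1.348, 0.333, -0.065, 1.461, 0.022, 1.35, -0.088], 'joint_velocities': [-0.002, 0.001, -0.0, -0.002, 0.001, -0.0, 0.0], 'tau': [0.001, -62.543, 0.05, -39.161, 0.016, 0.01, -0.0], 'position': [0.152, 0.606, 0.231], 'ee_rot': [0.123, 0.992, -0.001, -0.0], 'ft_force': [0.568, -0.368, 1.139], 'torque': [0.026, 0.02, 0.003], 'grasp_force': 0.0, 'grip_width': 1.002}
top {'mtx': array([[516.1171565 ,   0.        , 280.455697  ],
       [  0.        , 516.1171565 , 206.20039866],
       [  0.        ,   0.        ,   1.        ]]), 'dist': array([-0.03021397,  0.        ,  0.        ,  0.        ,  0.        ]), 'extrinsics': array([[-0.02475344, -0.99969194, -0.0018127 ,  0.02785238],
       [-0.97497435,  0.02454206, -0.22095858,  0.57936145],
       [ 0.220935  , -0.00370215, -0.97528151,  1.28230543],
       [ 0.        ,  0.        ,  0.        ,  1.        ]])}
side {'mtx': array([[546.58985745,   0.        , 267.56478767],
       [  0.        , 546.58985745, 211.65780279],
       [  0.        ,   0.        ,   1.        ]]), 'dist': array([-0.10778518,  0.        ,  0.        ,  0.        ,  0.        ]), 'extrinsics': array([[ 0.98474032, -0.17379213,  0.00909946, -0.54617819],
       [-0.12807548, -0.75911744, -0.63822988,  0.14381273],
       [ 0.11782688,  0.62732528, -0.76979206,  1.49962143],
       [ 0.        ,  0.        ,  0.        ,  1.        ]])}
```

View pics/top0.png

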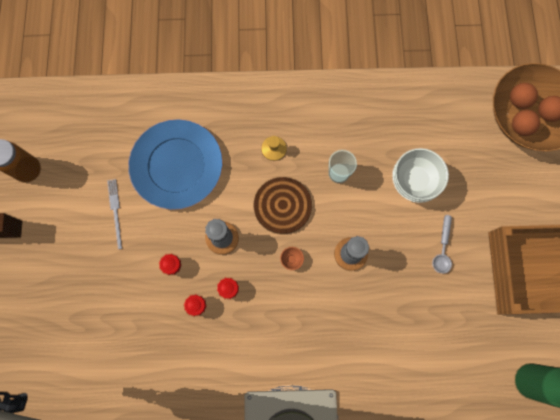

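View pics/side0.png

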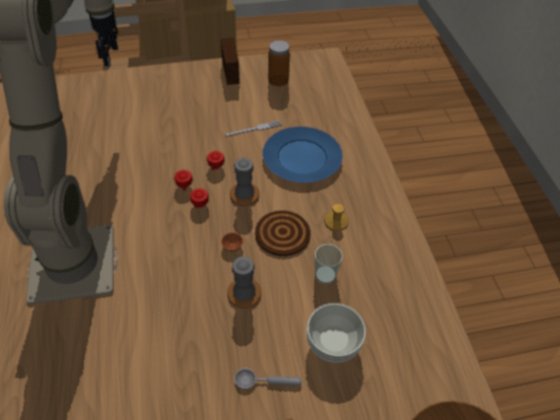

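Top view: the grey-capped mills are at knob (217,230) and (357,247). Lookalikes are the red caps at (170,264), (228,288) and (195,305), which are not meant. The trivet is at (282,205). Next I'll measure these and take a close crop.

```bash
cat > h.py <<'E'
from workcell import *
import cv2,numpy as np
from scipy.spatial.transform import Rotation as R
def ray(n,uv):
    p=camera_params(n);E=p["extrinsics"]
    q=cv2.undistortPoints(np.array([[uv]],float),p["mtx"],p["dist"])[0,0]
    return -E[:3,:3].T@E[:3,3],E[:3,:3].T@np.r_[q,1]
def plane(n,uv,z):
    c,d=ray(n,uv);return c+d*(z-c[2])/d[2]
def proj(n,X):
    p=camera_params(n);E=p["extrinsics"]
    return cv2.projectPoints(np.array([X],float),cv2.Rodrigues(E[:3,:3])[0],E[:3,3],p["mtx"],p["dist"])[0][0,0]
def two(a,b):
    (c1,d1),(c2,d2)=ray("top",a),ray("side",b)
    s=np.linalg.lstsq(np.c_[d1,-d2],c2-c1,rcond=None)[0];P,Q=c1+s[0]*d1,c2+s[1]*d2
    return (P+Q)/2,np.linalg.norm(P-Q)
E
python3 - <<'E'
from h import *
for n,boxes in(("top",[(195,205,250,265),(325,225,380,275),(245,170,320,240)]),("side",[(220,150,270,210),(220,250,270,310),(250,205,315,258)])):
    im=cv2.imread(f"pics/{n}0.png");hsv=cv2.cvtColor(im,cv2.COLOR_BGR2HSV)
    for i,(x0,y0,x1,y1) in enumerate(boxes):
        c=hsv[y0:y1,x0:x1].astype(int)
        if i<2:
            m=((c[:,:,1]<75)|((c[:,:,0]>85)&(c[:,:,0]<140)))
            cv2.imwrite(f"pics/{n}m{i}.png",m*255)
        else: m=(c[:,:,2]<110)
        m=m.astype(np.uint8);k,l,s,ce=cv2.connectedComponentsWithStats(m);j=1+s[1:,4].argmax()
        print(n,i,s[j]+np.array([x0,y0,0,0,0]),ce[j]+[x0,y0])
t=cv2.imread("pics/top0.png");s=cv2.imread("pics/side0.png")
f=lambda i,x,y:cv2.resize(i[y:y+60,x:x+60],(300,300),interpolation=cv2.INTER_CUBIC)
cv2.imwrite("pics/crop.png",np.vstack([np.hstack([f(t,190,208),f(t,325,220)]),np.hstack([f(s,215,150),f(s,215,250)])]))
E
```

```text
top 0 [205 219  27  29 560] [218.29821429 232.79285714]
top 1 [341 236  28  28 569] [354.456942   249.69595782]
top 2 [254 178  59  56 734] [284.66212534 207.35422343]
side 0 [234 158  19  41 636] [243.60220126 177.60691824]
side 1 [232 256  23  45 811] [243.15289766 277.78545006]
side 2 [ 255  210   56   48 1971] [282.13089802 234.30542872][ WARN:0@0.015] global loadsave.cpp:1063 imwrite_ Unsupported depth image for selected encoder is fallbacked to CV_8U.
```

View pics/crop.png

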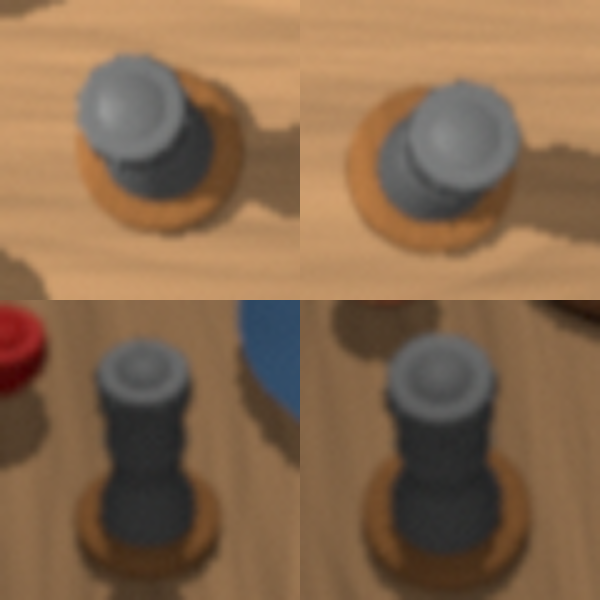

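The crop shows two grey mills on oak feet. In the top view the knob discs are at (216.4,229.4) and (358,247.2), with feet at (222,238) and (351.4,253.6). In the side view the knob tops are at (244,164) and (243,265.6).

Run:
```python
from h import *
np.set_printoptions(precision=4,suppress=True)
for k,f,s in(((216.4,229.4),(222,238),(244,164)),((358,247.2),(351.4,253.6),(243,265.6))):
    print(plane("top",k,.13),plane("top",f,.012),two(k,s),plane("side",s,.136))
print("trivet",plane("top",(282.5,205.3),.012),plane("side",(282.5,232),.012))
for nm,p,z in(("dish",(292,259),.02),("red",(228,288),.04),("candle",(274,147),.05),("glass",(342,165),.09)):print(nm,plane("top",p,z))
o=get_obs();print(R.from_quat(o["ee_rot"]).as_matrix());p=camera_params("wrist");print(p)
```

```text
[0.5106 0.1724 0.13  ] [0.5084 0.1719 0.012 ] (array([0.5129, 0.1726, 0.1304]), np.float64(0.0046665326334582435)) [0.5146 0.1677 0.136 ]
[ 0.4579 -0.1728  0.13  ] [ 0.4578 -0.1724  0.012 ] (array([ 0.4597, -0.1728,  0.1295]), np.float64(0.00352424447087625)) [ 0.461  -0.1769  0.136 ]
trivet [0.5942 0.0076 0.012 ] [0.5982 0.0018 0.012 ]
dish [ 0.4465 -0.0137  0.02  ]
red [0.3734 0.1534 0.04  ]
candle [0.7482 0.0268 0.05  ]
glass [ 0.6803 -0.1497  0.09  ]
[[-0.9699  0.2433 -0.0003]
 [ 0.2433  0.9699 -0.0012]
 [-0.     -0.0012 -1.    ]]
{'mtx': array([[367.0605,   0.    , 275.1712],
       [  0.    , 367.0605, 210.6831],
       [  0.    ,   0.    ,   1.    ]]), 'dist': array([-0.0458,  0.    ,  0.    ,  0.    ,  0.    ]), 'tool_from_camera': array([[-0.0001, -0.9472, -0.3208,  0.0834],
       [ 1.    , -0.0003,  0.0004,  0.0012],
       [-0.0005, -0.3208,  0.9472, -0.142 ],
       [ 0.    ,  0.    ,  0.    ,  1.    ]])}
```

>>> step_arm:
  commands: [85,0.5975,-0.7233,0.0167,0,0,0,85,0.5975,-0.7233,0.0167,0,0,0,85,0.5975,-0.7233,0.0167,0,0,0,85,0.5975,-0.7233,0.0167,0,0,0,85,0.5975,-0.7233,0.0167,0,0,0,85,0.5975,-0.7233,0.0167,0,0,0,85,0.5975,-0.7233,0.0167,0,0,0,85,0.5975,-0.7233,0.0167,0,0,0,85,0.5975,-0.7233,0.0167,0,0,0,85,0.5975,-0.7233,0.0167,0,0,0]
  squeeze: 25

```text
clock: 1.35
position: [0.5129, 0.167, 0.2412]
ee_rot: [0.127, 0.992, -0.001, 0.0]
ft_force: [-0.7, 0.9, -0.4]
grip_width: 0.998
grasp_force: 0.0
```

```bash
cat >> h.py <<'E'
def wray(uv,o):
    p=camera_params("wrist");T=p["tool_from_camera"];A=R.from_quat(o["ee_rot"]).as_matrix()
    q=cv2.undistortPoints(np.array([[uv]],float),p["mtx"],p["dist"])[0,0]
    return A@T[:3,3]+o["position"],A@T[:3,:3]@np.r_[q,1]
def wplane(uv,z,o):
    c,d=wray(uv,o);return c+d*(z-c[2])/d[2]
def wl(name):
    o=get_obs();im=camera("wrist");cv2.imwrite(f"pics/{name}.png",im[:,:,::-1])
    h=cv2.cvtColor(im,cv2.COLOR_RGB2HSV).astype(int);m=((h[:,:,1]<60)&(h[:,:,2]>60)).astype(np.uint8)
    k,l,s,ce=cv2.connectedComponentsWithStats(m)
    for j in range(1,k):
        if s[j,4]>800:print(s[j],ce[j].round(1),wplane(ce[j],.13,o).round(4))
    print(o["clock"],np.round(o["position"],4),np.round(o["joint_pos"],3),np.round(o["torque"],3));return o
E
python3 -c "
from h import *
wl('w1')"
```

```text
[ 536   77   24  158 1266] [550.8 142.6] [0.5154 0.368  0.13  ]
[ 243  141   78   99 5580] [281.6 191.6] [0.5028 0.1756 0.13  ]
[114 281  48  67 944] [136. 314.] [0.5732 0.0354 0.13  ]
[390 282  47  66 925] [414.6 314.5] [0.6306 0.255  0.13  ]
1.35 [0.5129 0.167  0.2412] [-0.725  0.133  0.358  1.693 -0.046  1.324  0.958] [ 0.031  0.066 -0.072]
```

View pics/w1.png

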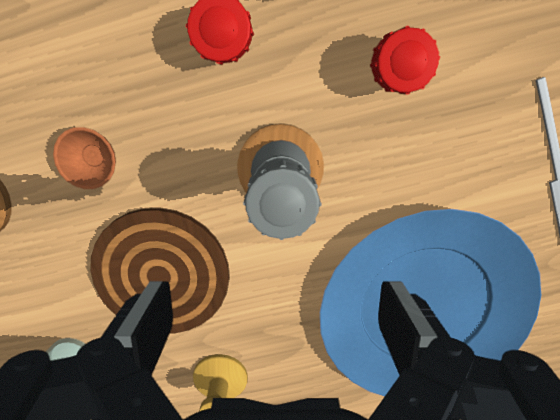

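```bash
python3 -c "
from h import *
o=get_obs()
for z in (.125,.132,.137):print(z,wplane((283,201.5),z,o))
for a in ((317,203),(247,203)):print(wplane(a,.13,o))
print('trivet',wplane((160,271),.012,o))
print(R.from_quat(o['ee_rot']).as_matrix()[:,2])"
```

```text
0.125 [0.51014855 0.17748119 0.125     ]
0.132 [0.50800247 0.17787104 0.132     ]
0.137 [0.50646956 0.17814951 0.137     ]
[0.51580447 0.20130348 0.13      ]
[0.50326915 0.15227983 0.13      ]
trivet [0.59037742 0.01580709 0.012     ]
[-3.48032403e-04 -7.47808811e-04 -9.99999660e-01]
```

>>> step_arm:
  commands: [85,0,0,-0.03,0,0,0,85,0,0,-0.03,0,0,0,85,0,0,-0.03,0,0,0,85,0,0,-0.03,0,0,0,85,0,0,-0.03,0,0,0,85,0,0,-0.03,0,0,0,85,0,0,-0.03,0,0,0,85,0,0,-0.03,0,0,0,85,0,0,-0.03,0,0,0,85,0,0,-0.03,0,0,0]

```text
clock: 2.65
position: [0.5106, 0.1723, 0.2233]
ee_rot: [0.123, 0.992, 0.0, 0.0]
ft_force: [-0.7, -0.3, -0.9]
grip_width: 0.996
grasp_force: 0.0
```

```bash
python3 -c "
from h import *
o=wl('w2')
im=cv2.imread('pics/w2.png');cv2.imwrite('pics/w2c.png',cv2.resize(im[100:360,40:400],None,fx=2,fy=2))"
```

```text
[ 234  147   83  108 6413] [275.6 202.8] [0.502  0.1761 0.13  ]
[114 281  48  67 942] [136. 314.] [0.5617 0.0522 0.13  ]
[390 282  47  66 927] [414.7 314.6] [0.6137 0.2567 0.13  ]
2.65 [0.5106 0.1723 0.2233] [-0.727  0.143  0.351  1.72  -0.051  1.288  0.96 ] [-0.002 -0.048 -0.017]
```

View pics/w2c.png

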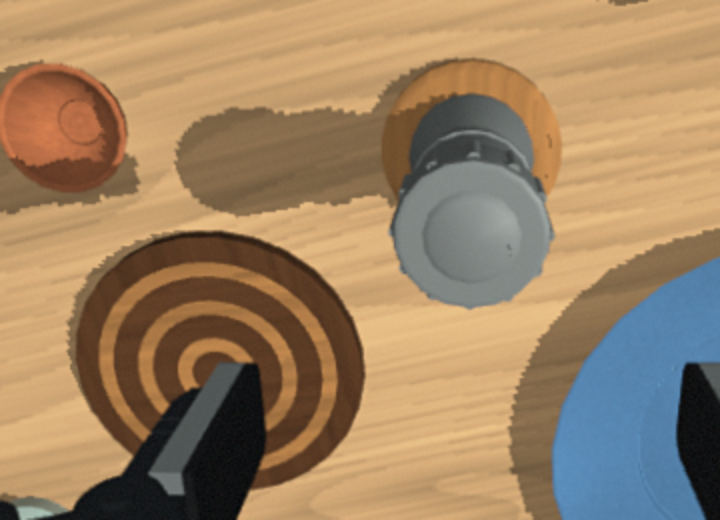

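```bash
python3 -c "
from h import *
o=get_obs()
print(wplane((276,217),.135,o),wplane((277,218),.138,o),wplane((276,172.5),.014,o),wplane((149.5,282),.012,o))"
```

```text
[0.51010844 0.17431521 0.135     ] [0.50990344 0.17503663 0.138     ] [0.50743288 0.17532669 0.014     ] [0.59255737 0.01111658 0.012     ]
```

>>> step_arm:
  commands: [85,0,0.0033,-0.066,0,0,0,85,0,0.0033,-0.132,0,0,0,85,0,0.0033,-0.198,0,0,0,85,0,0.0033,-0.198,0,0,0,85,0,0.0033,-0.198,0,0,0,40,0,0.0033,-0.198,0,0,0,40,0,0.0033,-0.198,0,0,0,40,0,0.0033,-0.198,0,0,0,40,0,0.0033,-0.198,0,0,0,40,0,0.0033,-0.198,0,0,0]
  squeeze: 25

```text
clock: 3.95
position: [0.5113, 0.1739, 0.1061]
ee_rot: [0.123, 0.992, 0.0, 0.001]
ft_force: [-1.8, -2.3, 8.9]
grip_width: 0.625
grasp_force: 25.9
```

```bash
cat >> h.py <<'E'
def st():
    o=get_obs();A=R.from_quat(o["ee_rot"]).as_matrix()
    print(round(float(o["clock"]),2),np.round(o["position"],4),"yaw",round(np.arctan2(A[1,1],A[0,1]),4),"F",np.round(o["ft_force"],2),"T",np.round(o["torque"],3),"grip",o["grip_width"],o["grasp_force"],"j7",np.round(o["joint_pos"],2))
E
python3 -c "
from h import *
st()"
```

```text
3.95 [0.5113 0.1739 0.1061] yaw 1.3244 F [-1.81 -2.35  8.91] T [-0.639  0.584 -0.024] grip 0.6248604668855898 25.862536132335663 j7 [-0.71  0.26  0.34  1.85 -0.1   1.05  0.99]
```

>>> step_arm:
  commands: [40,0,0.0033,0,0,0,-0.01,40,0,0,0,0,0,-0.02,40,0,0,0,0,0,-0.03,40,0,0,0,0,0,-0.04,40,0,0,0,0,0,-0.051,40,0,0,0,0,0,-0.051,40,0,0,0,0,0,-0.051,40,0,0,0,0,0,-0.051,40,0,0,0,0,0,-0.051,40,0,0,0,0,0,-0.051]

```text
clock: 5.2
position: [0.5115, 0.174, 0.1062]
ee_rot: [0.202, 0.979, 0.001, 0.001]
ft_force: [-1.4, -2.2, 9.0]
grip_width: 0.621
grasp_force: 25.9
```

```bash
python3 -c "
from h import *
st()"
```

```text
5.2 [0.5115 0.174  0.1062] yaw 1.1646 F [-1.39 -2.23  9.03] T [-0.622  0.336  0.164] grip 0.6206997074710092 25.896125435829163 j7 [-0.73  0.26  0.36  1.85 -0.1   1.05  0.84]
```

>>> step_arm:
  commands: [40,0,0,0,0,0,0.015,40,0,0,0,0,0,0.03,40,0,0,0,0,0,0.045,40,0,0,0,0,0,0.06,40,0,0,0,0,0,0.075,40,0,0,0,0,0,0.09,40,0,0,0,0,0,0.102,40,0,0,0,0,0,0.102,40,0,0,0,0,0,0.102,40,0,0,0,0,0,0.102]

```text
clock: 6.45
position: [0.5113, 0.1738, 0.1061]
ee_rot: [0.043, 0.999, 0.0, 0.001]
ft_force: [-3.6, -3.8, 9.4]
grip_width: 0.62
grasp_force: 26.0
```

```bash
python3 -c "
from h import *
st()"
```

```text
6.45 [0.5113 0.1738 0.1061] yaw 1.484 F [-3.63 -3.76  9.35] T [-0.666  0.68  -0.286] grip 0.6196541873358306 25.99486470222473 j7 [-0.69  0.26  0.32  1.85 -0.09  1.05  1.15]
```

>>> step_arm:
  commands: [40,0,0,0,0,0,-0.02,40,0,0,0,0,0,-0.04,40,0,0,0,0,0,-0.06,40,0,0,0,0,0,-0.08,40,0,0,0,0,0,-0.1,40,0,0,0,0,0,-0.11,40,0,0,0,0,0,-0.121,40,0,0,0,0,0,-0.121,40,0,0,0,0,0,-0.121,40,0,0,0,0,0,-0.121]

```text
clock: 7.7
position: [0.5117, 0.1741, 0.1063]
ee_rot: [0.231, 0.973, 0.001, 0.001]
ft_force: [-2.1, -1.9, 8.8]
grip_width: 0.621
grasp_force: 25.9
```

```bash
python3 -c "
from h import *
st()"
```

```text
7.7 [0.5117 0.1741 0.1063] yaw 1.1049 F [-2.14 -1.94  8.81] T [-0.58   0.294  0.172] grip 0.6213335799388774 25.882433652877808 j7 [-0.74  0.26  0.37  1.85 -0.11  1.05  0.78]
```

Plateau near 0.18 N m clockwise and a stiffer −0.29 counter-clockwise: the left mill is the left-hand one. Next I unscrew it.

>>> step_arm:
  commands: [40,0,0,0.0005,0,0,-0.04,40,0,0,0.001,0,0,-0.08,40,0,0,0.0015,0,0,-0.12,40,0,0,0.002,0,0,-0.165,40,0,0,0.0025,0,0,-0.21,40,0,0,0.003,0,0,-0.25,40,0,0,0.0035,0,0,-0.29,40,0,0,0.004,0,0,-0.331,40,0,0,0.004,0,0,-0.331,40,0,0,0.004,0,0,-0.331]

```text
clock: 8.95
position: [0.513, 0.1737, 0.1088]
ee_rot: [0.684, 0.73, 0.002, 0.002]
ft_force: [4.6, -3.8, 5.3]
grip_width: 0.625
grasp_force: 25.7
```

```bash
python3 -c "
from h import *
st()"
```

```text
8.95 [0.513  0.1737 0.1088] yaw 0.0645 F [ 4.62 -3.81  5.26] T [-0.765 -1.239  0.195] grip 0.6248518015288971 25.690002143383026 j7 [-0.86  0.27  0.52  1.86 -0.15  1.05 -0.22]
```

>>> step_arm:
  commands: [40,0,0,0.004,0,0,0,40,0,0,0.008,0,0,0,40,0,0,0.012,0,0,0,40,0,0,0.016,0,0,0,40,0,0,0.02,0,0,0,40,0,0,0.02,0,0,0,40,0,0,0.02,0,0,0,40,0,0,0.02,0,0,0,40,0,0,0.02,0,0,0,40,0,0,0.02,0,0,0]

```text
clock: 10.2
position: [0.5107, 0.1744, 0.1191]
ee_rot: [0.684, 0.73, 0.0, 0.0]
ft_force: [3.1, -0.7, 1.3]
grip_width: 0.618
grasp_force: 28.5
```

```bash
python3 -c "
from h import *
st()"
```

```text
10.2 [0.5107 0.1744 0.1191] yaw 0.0653 F [ 3.11 -0.73  1.35] T [-0.149 -0.756 -0.018] grip 0.6184308450594269 28.459675312042236 j7 [-0.87  0.25  0.52  1.85 -0.14  1.07 -0.23]
```

>>> step_arm:
  commands: [40,0,0,0.03,0,0,0,40,0,0,0.06,0,0,0,40,0,0,0.09,0,0,0,40,0,0,0.117,0,0,0,40,0.02,-0.04,0.117,0,0,0,40,0.055,-0.11,0.117,0,0,0,40,0.09,-0.18,0.117,0,0,0,40,0.125,-0.245,0.117,0,0,0,40,0.139,-0.275,0.117,0,0,0,40,0.139,-0.275,0.117,0,0,0]
  squeeze: 35

```text
clock: 11.45
position: [0.5942, 0.0075, 0.1896]
ee_rot: [0.685, 0.729, -0.0, 0.0]
ft_force: [-0.6, 0.6, -1.1]
grip_width: 0.619
grasp_force: 39.1
```

```bash
python3 -c "
from h import *
st()
im=camera('wrist');s=camera('side')
cv2.imwrite('pics/w3.png',np.hstack([cv2.resize(im,(400,300)),cv2.resize(s[120:320,180:380],(300,300))])[:,:,::-1])"
```

```text
11.45 [0.5942 0.0075 0.1896] yaw 0.0623 F [-0.63  0.58 -1.1 ] T [ 0.027 -0.007  0.015] grip 0.6186961588155498 39.14615750312805 j7 [-0.61  0.33  0.64  1.63 -0.2   1.25  0.13]
```

View pics/w3.png

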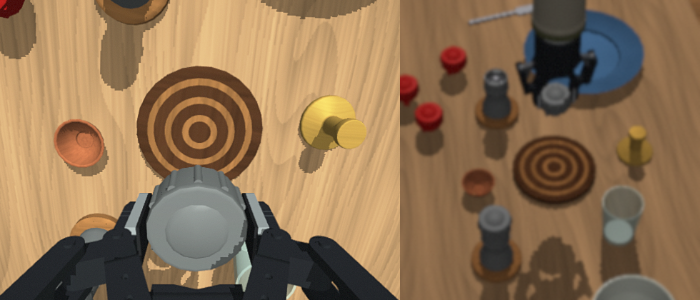

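The cap is held upright above the trivet. The trivet centre is at wrist (279,183) in full-size pixels, and the candle holder and dish are clear of the path.

```bash
python3 -c "
from h import *
o=get_obs();print(wplane((279,183.4),.012,o),o['position'])"
```

```text
[0.59674665 0.01243218 0.012     ] [0.59375543 0.01021311 0.18934741]
```

>>> step_arm:
  commands: [40,0,0,-0.06,0,0,0,40,0,0,-0.12,0,0,0,40,0,0,-0.18,0,0,0,40,0,0,-0.22,0,0,0,40,0,0,-0.235,0,0,0,40,0,0,-0.243,0,0,0,40,0,0,-0.25,0,0,0,40,0,0,-0.252,0,0,0,40,0,0,-0.252,0,0,0,40,0,0,-0.252,0,0,0]

```text
clock: 12.8
position: [0.5942, 0.0092, 0.0383]
ee_rot: [0.684, 0.73, 0.0, 0.0]
ft_force: [-0.3, -0.5, -0.6]
grip_width: 0.619
grasp_force: 39.2
```

```bash
python3 -c "
from h import *
st()"
```

```text
12.8 [0.5942 0.0092 0.0383] yaw 0.0652 F [-0.28 -0.51 -0.61] T [-0.032 -0.013  0.007] grip 0.6186050764684066 39.175865650177 j7 [-0.55  0.5   0.57  1.77 -0.32  0.97  0.22]
```

No contact yet, so I'll lower in 1 mm steps to about 0.033 m.

>>> step_arm:
  commands: [40,0,0,-0.001,0,0,0,40,0,0,-0.002,0,0,0,40,0,0,-0.003,0,0,0,40,0,0,-0.004,0,0,0,40,0,0,-0.005,0,0,0,40,0,0,-0.006,0,0,0,40,0,0,-0.007,0,0,0,40,0,0,-0.008,0,0,0,40,0,0,-0.008,0,0,0,40,0,0,-0.008,0,0,0]

```text
clock: 14.05
position: [0.594, 0.0092, 0.0332]
ee_rot: [0.684, 0.73, 0.0, 0.0]
ft_force: [-1.1, 0.6, -1.2]
grip_width: 0.622
grasp_force: 39.2
```

```bash
python3 -c "
from h import *
st()"
```

```text
14.05 [0.594  0.0092 0.0332] yaw 0.0652 F [-1.1   0.64 -1.23] T [ 0.061  0.059 -0.021] grip 0.6217898793658109 39.17633593082428 j7 [-0.55  0.5   0.57  1.77 -0.32  0.96  0.22]
```

>>> step_arm:
  commands: [40,0,0,-0.0005,0,0,0,40,0,0,-0.001,0,0,0,40,0,0,-0.0015,0,0,0,40,0,0,-0.002,0,0,0,40,0,0,-0.0025,0,0,0,40,0,0,-0.003,0,0,0,40,0,0,-0.0035,0,0,0,40,0,0,-0.0035,0,0,0,40,0,0,-0.0035,0,0,0,40,0,0,-0.0035,0,0,0]

```text
clock: 15.3
position: [0.5941, 0.0092, 0.0326]
ee_rot: [0.684, 0.73, 0.0, -0.0]
ft_force: [-8.5, 0.9, 17.5]
grip_width: 0.62
grasp_force: 41.0
```

```bash
python3 -c "
from h import *
st()"
```

```text
15.3 [0.5941 0.0092 0.0326] yaw 0.0649 F [-8.48  0.92 17.53] T [ 0.104  1.9   -0.003] grip 0.6199244052415422 40.97600519657135 j7 [-0.54  0.5   0.57  1.77 -0.32  0.96  0.22]
```

Contact with the trivet. I'll ease off slightly, open the fingers, then rise.

>>> step_arm:
  commands: [40,0,0,0.002,0,0,0,40,0,0,0.002,0,0,0,56,0,0,0.002,0,0,0,60,0,0,0.002,0,0,0,70,0,0,0.002,0,0,0,85,0,0,0.002,0,0,0,85,0,0,0.002,0,0,0,85,0,0,0.002,0,0,0,85,0,0,0.002,0,0,0,85,0,0,0.002,0,0,0]

```text
clock: 16.55
position: [0.594, 0.0092, 0.0323]
ee_rot: [0.684, 0.73, 0.0, 0.0]
ft_force: [0.3, 0.0, 1.9]
grip_width: 0.994
grasp_force: 0.0
```

>>> step_arm:
  commands: [85,0,0,0.03,0,0,0,85,0,0,0.07,0,0,0,85,0,0,0.13,0,0,0,85,0,0,0.2,0,0,0,85,0,0,0.27,0,0,0,85,0,0,0.3,0,0,0,85,0,0,0.3,0,0,0,85,0,0,0.3,0,0,0,85,0,0,0.3,0,0,0,85,0,0,0.3,0,0,0]

```text
clock: 17.8
position: [0.5936, 0.0092, 0.2114]
ee_rot: [0.684, 0.73, -0.001, -0.0]
ft_force: [-0.8, 0.2, -0.5]
grip_width: 0.996
grasp_force: 0.0
```

```bash
python3 -c "
from h import *
st()
im=camera('wrist');s=camera('side')
cv2.imwrite('pics/w4.png',np.hstack([cv2.resize(im,(400,300)),cv2.resize(s[120:320,180:380],(300,300))])[:,:,::-1])"
```

```text
17.8 [0.5936 0.0092 0.2114] yaw 0.0651 F [-0.84  0.19 -0.49] T [ 0.022 -0.044 -0.071] grip 0.995502332279352 0.0 j7 [-0.62  0.31  0.65  1.61 -0.19  1.29  0.13]
```

View pics/w4.png

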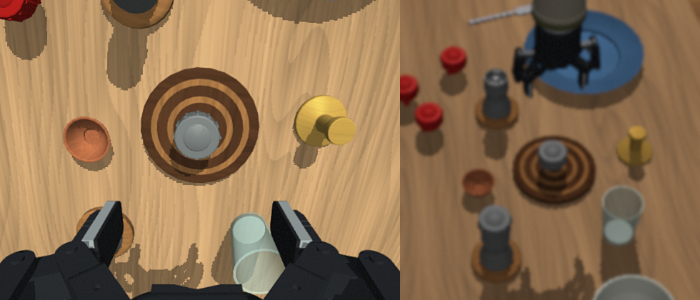

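The cap stands upright near the trivet's centre at wrist (197,133), the other mill is untouched, and the gripper is clear.

```bash
python3 -c "
from workcell import *
print(hand_in())"
```

```text
the job is handed in; nothing more can be done
None
```

I unscrewed the cap of the left-hand-thread mill (the one on the robot's left), lifted it off and set it upright near the centre of the trivet, leaving the other mill untouched; I chose that mill from its feel both ways and did not test the other. The job is handed in, but no verdict was returned.

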